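# Clamp a lino block in the carver's vice

### The arm

A 6-joint arm with a two-finger parallel gripper is mounted at the origin on the work surface. World frame = base frame: x ahead of the robot, y to its left, z up, the work surface at z = 0. Lengths are in m, angles in rad, forces in N, time in s.
With the tool pointing down it reaches from about 0.35 to 0.925 m from the base axis. Payload 6.4 kg.
Tool frame: the origin (TCP) lies on the mounting face of the last link; the fingertips stand 173 mm ahead of it and the grasp point (between the pads) lies 155 mm ahead of it; x points along the fingers, z is the direction in which the jaws open and shut, and the axes are right-handed (so a half turn about x gives the same grasp; the last joint's range is limited). The gripper opens to 85 mm and grips with 20 to 120 N. Pads are 22 mm wide; open, the fingers measure 114 mm over their backs; the gripper's body (76 mm by 85 mm) begins 54 mm behind the grasp point. The pads swing forward as they close: fully open they stand 13 mm farther back than shut.
Start: joints at [0.943, 0.245, 1.558, -0, 1.339, -0.174], TCP at [0.285, 0.584, 0.405] pointing down, gripper open.
Joint ranges: [-3.13, 3.13], [-1.02, 2.26], [0.13, 2.54], [-0.95, 4.09], [0.21, 2.88], [-2.74, 2.74]. Speed limits (rad/s): [2.57, 2.57, 3.14, 3.14, 3.14, 3.14].

### API

Orientations are given as a unit quaternion [w, x, y, z].
In Python, from workcell import * gives the robot as it stands.
- The arm moves only by the shell command python3 -m pendant 'ROWS' [OPENING] [FORCE]. ROWS is JSON, a list that holds one entry, the list of rows, each a list of 6 numbers: the shift along the tool's x, y, z in mm, then the turn, a rotation vector about the tool's x, y, z in units of 5 degrees (1.0 is 5 degrees). In form: [[[x, y, z, ax, ay, az], ...]]. A call has 1 to 12 rows; each row shifts and turns the pose as measured when the row begins, along the tool's axes as they then stand; what a row does not reach is not made up. A row lasts 1/8 s, in which the tool goes at most 62.5 mm and 10.7 degrees, less where a joint would pass 70% of its speed; a pose out of reach is approached as far as the arm can. A call with a gripper value outside its range is refused whole. OPENING is the opening, from -1 (shut) to 1 (fully open), so that 0 is half open, set as the call begins (- or left out, the last holds). The fingers move at their own pace and stop on an object; FORCE is the grip in N (left out, the last holds). Time passes only in rows, so rows that do not move let the fingers close. It gives the time, the measured TCP pose, the force and the opening at its end, in the units of the state.
- read_state(): the state, without advancing time (a new reading comes with each control period).
- get_image(name): name is "scene" or "top" or "wrist"; returns a dict with "pixels" (400x640x3 uint8, red, green, blue), "intrinsics" (3x3 intrinsics, pixels), "origin" and "attitude" of the camera in the world. Camera axes: x right, y down, z forward; pixel columns grow to the right and rows downward; lengths in m; the calibration is good to about 2 mm. A picture is of the moment at which its call begins. There is no depth.
- close_job(): hands the job in, once; it reports no verdict.
The state is a dict: "clock": time; "joint_pos": joint angles; "joint_velocities": joint speeds; "joint_efforts": joint torques, N m; "position": TCP position; "tool_rot": TCP orientation; "contact_force": force on the tool from outside, world axes, zero at the start; "torque": the same for the moment, N m; "finger_gap": finger opening in m.
Only numpy, scipy, OpenCV 4.12 (cv2) and the standard library are available. Lean on these libraries where they do the work, as an engineer would, in place of code of your own. Each camera call takes 0.05 s, during which the arm holds its last target. There are 200 camera calls.

### The job

Take the blue lino block out of the rack and lower it upright into the middle of the open jaws of the carver's vice, letting go only once it rests on the two guide bars. Then wind the star handle clockwise (as seen from the robot) by its spokes until the jaws hold the block firmly: stop when turning takes nearly twice the push it takes running free, since forcing it further crushes the lino. Leave the block clamped upright and square to the jaws, and everything else where it is.

Things in the scene. Friction and masses are not known exactly. Their poses are not given: they have to be found in the camera images.
- block: The block to clamp: 24 mm thick wood with a blue lino face (the 6 mm on its +x side), 120 mm wide, 100 mm tall, about 0.2 kg. Stands upright in the rack. Origin: centre of its underside; x across its thickness, y along its width, z up.
- rack: Plywood rack fixed on the table, 220 x 140 mm, with three slots 70 mm apart along its x axis, each between two rails whose tops are 38 mm above the table; blocks stand on its 12 mm floor, thickness along the rack's x, 3 mm play either side. Origin: centre of its underside.
- grey_block: Bystander: a block of the same size with a grey lino face, in another slot. Origin: centre of its underside, axes as those of the blue block. Leave it there.
- bare_block: Bystander: a block of the same size of bare dark wood, in another slot. Origin: centre of its underside, axes as those of the blue block. Leave it there.
- vice: Carver's bench vice, bolted down: dark base board 205 x 160 x 30 mm, two beech jaws 150 mm wide, their tops 205 mm above the table. Origin: on the table under the middle of the fixed rear jaw's wooden face. x: along the screw from front jaw to rear jaw, away from the robot; y: along the jaws' width; z up. The rear jaw's cork facing stands 2.5 to 7.5 mm proud of the wood towards -x (it varies).
- star_hub (a point): Centre of the star handle, on the screw axis, 140 mm above the table, 100 mm from the front jaw's gripping face (60 mm before its front) on the robot's side; moves with the jaw. x: the screw axis, along the vice's x. Four round 12 mm steel spokes at right angles, square to the axis, each with a black 30 mm ball centred 110 mm from the axis; hub 52 mm across.
- star (a joint): Turn of the star handle (rad), 0 to 1.5 at the start; grows clockwise as seen from the robot (upper spokes go to the vice's -y), closing the jaws. At 0 and each quarter turn a spoke points straight up. It stays where left. Running free takes 0.4 N m, 3.6 N square to a spoke at its ball; on the block the torque climbs 0.5 N m per rad. 0.65 to 0.8 N m is a firm nip; past 0.95 the lino is crushed.
- mallet: Bystander: wooden carver's mallet lying on the table, head 68 mm thick and 100 mm long, 250 mm over all. Origin: on the table under the handle, 50 mm from the head; x along the handle towards the head.
- brush_jar: Bystander: white jar of brushes, 76 mm across and 100 mm tall, brushes to about 250 mm. Origin: centre of its underside.
- rest (a point): Point midway between the tops of the two guide bars, 157 mm above the table, under the rear jaw's wooden face. The bars: steel, 18 mm thick, along the vice's x, 50 mm to either side in y. The work stands on them, its lower 48 mm between the jaws. The screw runs between them, a little lower. Axes as the vice's.
- jaw: Moving front jaw: beech, with a cork gripping face towards the vice's +x that gives about 1 mm per 50 N. Origin: at table height under the middle of that face; axes as the vice's; 40 mm thick, top 205 mm above the table. Moves along the vice's x, 20 mm per full turn of the star handle. At the start its face is 30 to 40 mm from the rear cork.

How it is judged:
By the outcome, as a careful person would: the job done as asked, in the order asked, and still so for the second after the job is handed in, with the robot touching nothing.
It also fails if it takes over 72 s, if anything falls off the work surface, if the arm or the gripper's body presses on something with over 40 N, if the wrist force passes 120 N, or if a joint passes its speed limit or range.

## Working session

There is one attempt and no reset: what is moved stays moved. The work goes in short steps, Python scripts to look and compute and a shell command to move; the robot and the scene stay as the last step left them, time stands still between calls to the robot, and variables do not carry over. Pictures are saved under pics/ and viewed, about 8 in all and at most 12, crops included, and the job is handed in when it is done.

```bash
mkdir -p pics; ls; cat > h.py <<'E'
from workcell import *
import numpy as np, cv2
from scipy.spatial.transform import Rotation as R
def rot(q): return R.from_quat([q[1],q[2],q[3],q[0]])
def snap(n,f,crop=None,s=1):
    im=get_image(n); p=im["pixels"]; cv2.imwrite('pics/'+f+'_full.png',p[:,:,::-1])
    q=p if crop is None else p[crop[1]:crop[3],crop[0]:crop[2]]
    cv2.imwrite('pics/'+f+'.png',cv2.resize(q,None,fx=s,fy=s)[:,:,::-1])
    import pickle; pickle.dump(im,open('pics/'+f+'.pkl','wb')); return im
def load(f):
    import pickle; return pickle.load(open('pics/'+f+'.pkl','rb'))
def att(im):
    a=np.array(im["attitude"]); return a if a.shape==(3,3) else rot(a).as_matrix()
def ray(im,u,v):
    K=np.array(im["intrinsics"]); d=att(im)@np.linalg.solve(K,[u,v,1.]); return np.array(im["origin"]),d
def onz(im,u,v,z):
    o,d=ray(im,u,v); return o+d*(z-o[2])/d[2]
def proj(im,P):
    c=att(im).T@(np.array(P)-np.array(im["origin"])); c=np.array(im["intrinsics"])@c; return c[:2]/c[2]
E
python3 - <<'E'
from h import *
a=snap('scene','s0');b=snap('top','t0');
for i in(a,b): print(i['intrinsics'],i['origin'],i['attitude'])
A=cv2.imread('pics/s0.png');B=cv2.imread('pics/t0.png')
print(read_state())
E
```

```text
pics
[[398.42197152   0.         320.27253029]
 [  0.         398.42197152 201.68710531]
 [  0.           0.           1.        ]] [ 0.88090435 -0.48795995  0.91234091] [-0.28690748  0.89847757  0.31896681 -0.09317903]
[[458.91698562   0.         324.22293316]
 [  0.         458.91698562 199.63726479]
 [  0.           0.           1.        ]] [ 0.44057439 -0.03016601  1.29000413] [ 0.03335461 -0.7052055   0.70746587 -0.03263006]
{'clock': 0.1, 'joint_pos': array([ 9.42957839e-01,  2.45792546e-01,  1.55889881e+00, -1.63818631e-05,
        1.33873808e+00, -1.74126618e-01]), 'joint_velocities': array([ 2.40796516e-03, -2.07250955e-03, -2.61416747e-03,  1.47490938e-05,
        6.66546370e-04, -7.44417856e-04]), 'joint_efforts': array([-8.36329709e-04, -4.30667996e+01, -3.27130258e+01, -2.19561662e-04,
        2.83689726e-03,  1.74617696e-05]), 'position': array([0.28478948, 0.5840661 , 0.40365574]), 'tool_rot': array([ 0.59904589, -0.37498135,  0.60024568,  0.37448383]), 'contact_force': array([ 0.79795688, -0.08900868,  0.14209255]), 'torque': array([-0.04163116, -0.00374943,  0.00097597]), 'finger_gap': 0.08542867778967295}
```

View pics/s0.png

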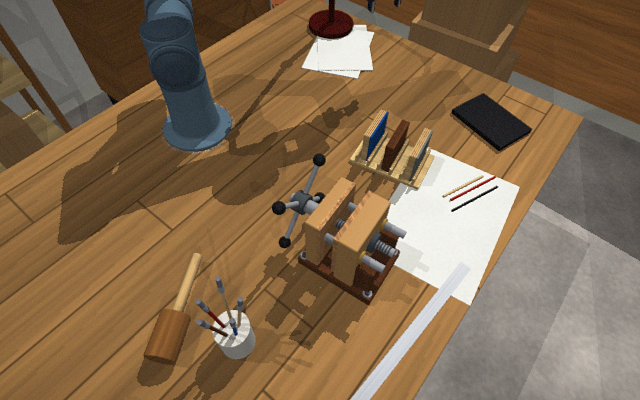

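View pics/t0.png

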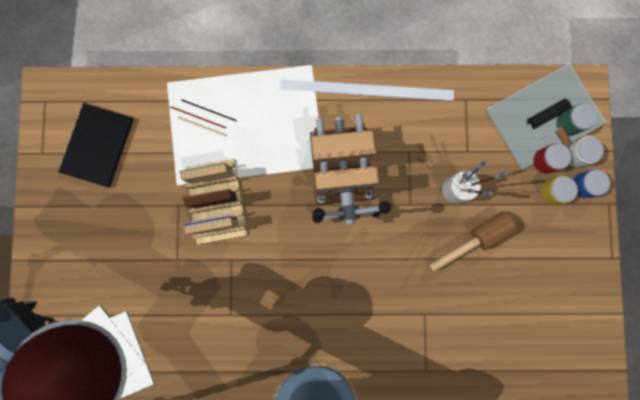

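The scene view shows the blue block in the rack slot nearest the robot (~375,135), with the vice at (345,235). In the top view the rack is at (213,200), the jaw tops at (343,143) and (346,178), and the star at (348,210).

```bash
python3 - <<'E'
from h import *
t=load('t0');s=load('s0')
p=t['pixels'];c=cv2.resize(p[100:260,165:405],None,fx=3.3,fy=3.3,interpolation=cv2.INTER_CUBIC)
q=s['pixels'];d=cv2.resize(q[90:310,260:450],None,fx=1,fy=1)
cv2.imwrite('pics/t1.png',c[:,:,::-1])
def comps(im,m,n=40):
    k,l,st,ce=cv2.connectedComponentsWithStats(m.astype(np.uint8))
    for i in range(1,k):
        if st[i,4]>n:
            pts=np.argwhere(l==i)[:,::-1].astype(np.float32); print(st[i],ce[i],cv2.minAreaRect(pts))
for im in(t,s):
    h=cv2.cvtColor(im['pixels'],cv2.COLOR_RGB2HSV); print('blue');comps(im,(h[...,0]>105)&(h[...,0]<125)&(h[...,1]>120)&(h[...,2]>40),15)
    P=im['pixels'];print('black balls');comps(im,(P.max(2)<40),15)
print(onz(t,208,224,.112),onz(t,343,143,.205),onz(t,346,178,.205),onz(t,348,208,.15))
E
```

```text
blue
[575 173  18  24 180] [581.56111111 185.72777778] ((582.2485961914062, 185.85275268554688), (24.039716720581055, 13.037755966186523), 72.34988403320312)
black balls
[528 101  42  27 397] [549.24685139 113.50881612] ((549.2730712890625, 113.9430160522461), (10.231462478637695, 44.16843795776367), 61.821407318115234)
[  60  105   73   81 3670] [ 96.30544959 144.94904632] ((96.1500015258789, 144.5500030517578), (52.493804931640625, 72.41614532470703), 18.434946060180664)
[374 202  16  14 102] [383.03921569 208.17647059] ((382.3441162109375, 210.17352294921875), (9.970544815063477, 17.10331916809082), 32.47119140625)
[314 209  10  13  94] [318.         214.85106383] ((317.5000305175781, 215.00003051757812), (8.944271087646484, 12.074767112731934), 26.56505012512207)
[  0 299  53  32 614] [ 25.80944625 313.77687296] ((26.240909576416016, 310.75018310546875), (51.31462478637695, 22.49513816833496), 43.958370208740234)
[  43  326   78   74 3164] [ 90.34102402 359.11725664] ((89.10234069824219, 359.406494140625), (91.46006774902344, 54.77545928955078), 58.90268325805664)
blue
[366 112  
[... 1352 characters left out ...]
706039428711), 61.927513122558594)
[315 193   9  10  41] [319.46341463 196.87804878] ((318.22003173828125, 197.0399932861328), (7.600000381469727, 9.399999618530273), 36.869895935058594)
[272 201  14  14 130] [278.17692308 207.77692308] ((278.2500305175781, 207.75001525878906), (12.727920532226562, 12.020814895629883), 45.0)
[293 208  11   7  25] [299.44 210.88] ((298.0487976074219, 211.43902587890625), (5.963303089141846, 9.497112274169922), 83.6598129272461)
[279 237  11  11  92] [284.10869565 242.31521739] ((284.0, 242.0), (10.0, 10.0), 90.0)
[0.48904291 0.26931132 0.112     ] [ 0.67866121 -0.07474998  0.205     ] [ 0.59381813 -0.08131435  0.205     ] [ 0.5261943  -0.08831749  0.15      ]
```

View pics/t1.png

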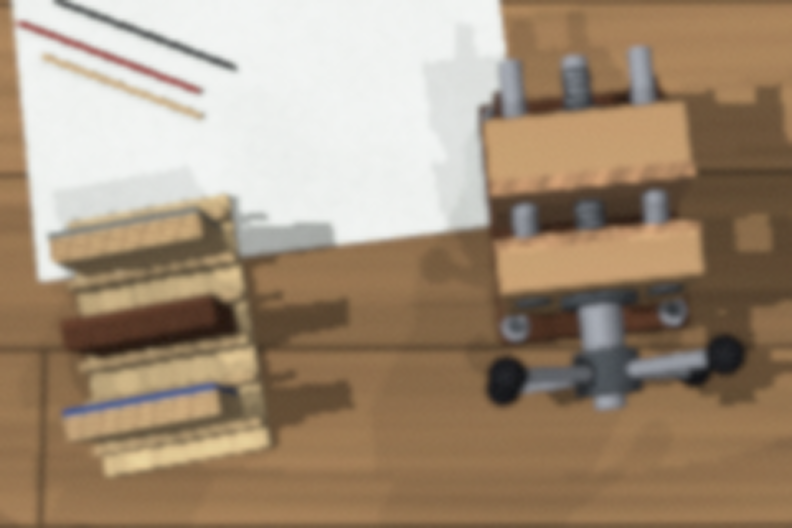

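Zoomed top crop: the blue block's top has corners at about (63,412), (215,386), (222,412) and (70,440). The jaw tops and both balls in the horizontal line of the star are clear too.

```bash
python3 - <<'E'
from h import *
t=load('t0');s=load('s0')
T=lambda u,v,z:onz(t,165+(u+.5)/3.3-.5,100+(v+.5)/3.3-.5,z)
def yaw(a,b): d=a-b; return np.degrees(np.arctan2(d[1],d[0]))
print('block');C=[T(u,v,.112) for u,v in[(63,412),(215,386),(222,412),(70,440)]]
print(np.round(C,4),np.mean(C,0),'yaw',yaw(C[0],C[1])-90,yaw(C[3],C[2])-90,[np.linalg.norm(C[i]-C[i-1]) for i in range(4)])
for n,q in(('rear',[(485,118),(685,102),(693,175),(490,193)]),('front',[(495,242),(700,220),(705,272),(500,292)])):
    C=[T(u,v,.205) for u,v in q];print(n,np.round(C,4),np.mean(C,0),yaw(C[0],C[1])-90,yaw(C[3],C[2])-90,[np.linalg.norm(C[i]-C[i-1]) for i in range(4)])
# balls: nearest points between rays
for a in[(317.5,215),(383,207)]:
  for b in[(318.5,159.5),(319,197),(278.2,207.7),(284,242)]:
    o,d=ray(t,*a);p,e=ray(s,*b);A=np.c_[d,-e];x,*_=np.linalg.lstsq(A,p-o,rcond=None);P=o+d*x[0];Q=p+e*x[1]
    print(a,b,np.round((P+Q)/2,4),np.linalg.norm(P-Q))
x=read_state();M=rot(x['tool_rot']).as_matrix();print(M)
import workcell;print([n for n in dir(workcell) if n[0]!='_'])
E
```

```text
block
[[0.488  0.3315 0.112 ]
 [0.5078 0.2137 0.112 ]
 [0.4876 0.2079 0.112 ]
 [0.4662 0.3256 0.112 ]] [0.48739019 0.26966188 0.112     ] yaw 9.560447808794038 10.280512286183452 [np.float64(0.022548592073989147), np.float64(0.1195582596595187), np.float64(0.02105732388357826), np.float64(0.1195986861250574)]
rear [[ 6.975e-01  6.000e-04  2.050e-01]
 [ 7.089e-01 -1.453e-01  2.050e-01]
 [ 6.548e-01 -1.505e-01  2.050e-01]
 [ 6.421e-01 -3.000e-03  2.050e-01]] [ 0.67580708 -0.07453948  0.205     ] 4.459359008327397 4.940721785936475 [np.float64(0.055523884694045525), np.float64(0.14640884014313438), np.float64(0.05428292435703463), np.float64(0.1480334735924564)]
front [[ 0.6061 -0.0066  0.205 ]
 [ 0.6217 -0.1551  0.205 ]
 [ 0.5838 -0.1582  0.205 ]
 [ 0.5697 -0.0101  0.205 ]] [ 0.595343   -0.08248574  0.205     ] 5.996116992253761 5.422131624107848 [np.float64(0.03660587955521789), np.float64(0.14934244902037414), np.float64(0.038105323037166336), np.float64(0.1487132234612128)]
(317.5, 215) (318.5, 159.5) [ 0.5057 -0.0126  0.2193] 0.0023861263582241215
(317.5, 215) (319, 197) [ 0.5124 -0.0121  0.0775] 0.002644400489690174
(317.5, 215) (278.2, 207.7) [ 0.4799 -0.0548  0.0673] 0.11083777358678261
(317.5, 215) (284, 242) [ 0.4889 -0.0542 -0.1007] 0.11533565869164754
(383, 207) (318.5, 159.5) [ 0.545  -0.1256  0.3503] 0.0803855950768629
(383, 207) (319, 197) [ 0.5544 -0.1372  0.2519] 0.08459973517823144
(383, 207) (278.2, 207.7) [ 0.5232 -0.1674  0.2148] 0.00048640602109022407
(383, 207) (284, 242) [ 0.5354 -0.1794  0.0971] 0.008075020073032235
[[-1.06601692e-03 -8.98827864e-01  4.38300508e-01]
 [-1.49586994e-03  4.38301700e-01  8.98826670e-01]
 [-9.99998313e-01  3.02523889e-04 -1.81176661e-03]]
['IKError', 'close_job', 'get_image', 'read_state']
```

```bash
python3 -m pendant '[[[10,-46,-28,0,0,0],[10,-46,-28,0,0,0],[10,-46,-28,0,0,0],[10,-46,-28,0,0,0],[10,-46,-28,0,0,0],[10,-46,-28,0,0,0],[10,-46,-28,0,0,0]]]' 1 20
python3 -m pendant '[[[0,0,0,2,0,0],[0,0,0,2,0,0],[0,0,0,2,0,0],[0,0,0,2,0,0],[0,0,0,2,0,0],[0,0,0,0.8,0,0],[0,0,0,0,0,0]]]' 0.3
python3 - <<'E'
from h import *
im=snap('wrist','w0'); x=read_state();M=rot(x['tool_rot']).as_matrix();print(x['position'],M,x['contact_force'],im['origin'],im['intrinsics'],att(im))
print(M.T@(np.array([.4874,.2697,.33])-x['position'])*1000, 'yaw z',np.degrees(np.arctan2(M[1,2],M[0,2])))
E
```

```text
clock: 0.98
position: [0.4917, 0.26, 0.3299]
tool_rot: [0.597, -0.377, 0.599, 0.377]
contact_force: [0.7, 0.8, 0.4]
finger_gap: 0.0851
clock: 1.85
position: [0.4925, 0.255, 0.3253]
tool_rot: [0.701, -0.052, 0.709, 0.049]
contact_force: [0.0, 0.5, -0.2]
finger_gap: 0.0553
[0.4924761  0.25503677 0.32526818] [[-0.01056651 -0.14314303  0.9896456 ]
 [-0.00421503  0.98969844  0.14310567]
 [-0.99993529 -0.00265926 -0.01106101]] [-0.2828528  -0.1639843  -0.29517142] [0.47950484 0.33551468 0.29410901] [[346.75530584   0.         318.80976232]
 [  0.         346.75530584 204.94746839]
 [  0.           0.           1.        ]] [[ 0.98967814  0.13885109  0.03546213]
 [ 0.14287761 -0.93685471 -0.31920095]
 [-0.01109854  0.32097294 -0.94702333]]
[-4.73968519 15.22620281 -2.97749082] yaw z 8.228104866590773
```

View pics/w0.png

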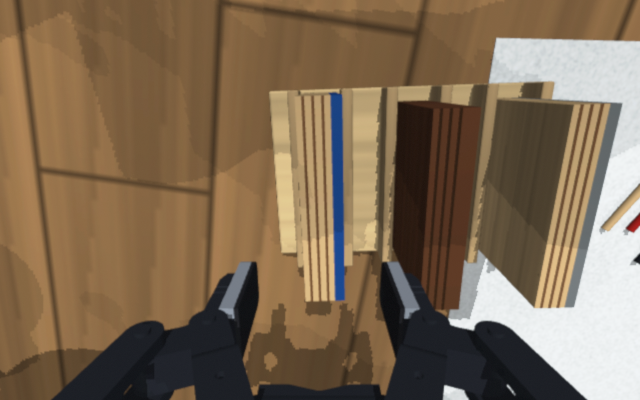

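Wrist view: the block's top runs from (296..341,94) at the far end to (306..344,300) at the near end, sitting between the fingers but offset toward +y.

```bash
python3 - <<'E'
from h import *
im=load('w0');x=read_state();M=rot(x['tool_rot']).as_matrix()
C=np.array([onz(im,u,v,.112) for u,v in[(296,94),(341,94),(344.5,300),(306,300)]]);print(C)
print([np.linalg.norm(C[i]-C[i-1]) for i in range(4)])
c=C.mean(0);d=(C[0]+C[1]-C[2]-C[3]);print(c,np.degrees(np.arctan2(d[1],d[0]))-90)
g=x['position']+M[:,0]*.155
print('grasp',g,M.T@(np.array([c[0],c[1],.085])-g)*1000)
E
```

```text
[[0.46664667 0.33050717 0.112     ]
 [0.48893054 0.33372856 0.112     ]
 [0.51060537 0.21576366 0.112     ]
 [0.48734453 0.21222724 0.112     ]]
[np.float64(0.1200772385256264), np.float64(0.02251551627191781), np.float64(0.11993963688092388), np.float64(0.02352812600300836)]
[0.48838178 0.27305666 0.112     ] 10.168407840844381
grasp [0.4908383  0.25438344 0.17027821] [85.21993825 19.0592645   1.18442541]
```

```bash
python3 -m pendant '[[[0,18,1,-0.4,-0.12,0],[20,0,0,0,0,0],[20,0,0,0,0,0],[20,0,0,0,0,0],[15,0,0,0,0,0],[9,0,0,0,0,0],[0,0,0,0,0,0]]]' 
python3 - <<'E'
from h import *
x=read_state();M=rot(x['tool_rot']).as_matrix()
g=x['position']+M[:,0]*.155
print(M,g,M.T@(np.array([.4882,.2715,.085])-g)*1000,np.degrees(np.arctan2(M[1,2],M[0,2])))
E
```

```text
clock: 2.78
position: [0.4906, 0.2787, 0.2394]
tool_rot: [0.705, -0.068, 0.702, 0.068]
contact_force: [0.3, 0.1, 0.2]
finger_gap: 0.0555
[[ 4.26287769e-03 -1.91402433e-01  9.81502388e-01]
 [ 2.39181946e-04  9.81511473e-01  1.91403165e-01]
 [-9.99990885e-01 -5.81170633e-04  4.22984337e-03]] [0.49128574 0.27873341 0.08436914] [-0.64573617 -6.50942435 -4.41049065] 11.034782616391627
```

```bash
python3 -m pendant '[[[0,-6.5,-4.2,0.18,0.05,0],[0,0,0,0,0,0],[0,0,0,0,0,0]]]' 
python3 - <<'E'
from h import *
x=read_state();M=rot(x['tool_rot']).as_matrix()
g=x['position']+M[:,0]*.155
print(M[:,0],g,M.T@(np.array([.4882,.2715,.085])-g)*1000,np.degrees(np.arctan2(M[1,2],M[0,2])))
E
python3 -m pendant '[[[0,0,0,0,0,0],[0,0,0,0,0,0],[0,0,0,0,0,0],[0,0,0,0,0,0],[0,0,0,0,0,0],[0,0,0,0,0,0]]]' -1 40
python3 -c "
from h import *
x=read_state();M=rot(x['tool_rot']).as_matrix();print(x['position'],M,x['torque'])"
```

```text
clock: 3.15
position: [0.4883, 0.2711, 0.2411]
tool_rot: [0.705, -0.062, 0.703, 0.062]
contact_force: [0.1, 0.3, -0.3]
finger_gap: 0.0554
[ 2.75745322e-03  3.24917845e-04 -9.99996145e-01] [0.48868876 0.27118139 0.08612406] [ 1.12280672  0.39935024 -0.42862878] 10.07074665939531
clock: 3.9
position: [0.4886, 0.2712, 0.2418]
tool_rot: [0.706, -0.062, 0.703, 0.062]
contact_force: [1.4, -0.1, 0.2]
finger_gap: 0.0237
[0.48857518 0.27119369 0.24181004] [[ 4.03519039e-03 -1.74814884e-01  9.84593050e-01]
 [ 6.17763715e-04  9.84601314e-01  1.74813819e-01]
 [-9.99991668e-01 -9.71611851e-05  4.08104806e-03]] [-0.00990887 -0.00889834 -0.01560136]
```

```bash
python3 -m pendant '[[[-20,0,0,0,0,0],[-40,0,0,0,0,0],[-50,0,0,0,0,0],[-50,0,0,0,0,0],[-50,0,0,0,0,0],[-30,0,0,0,0,0],[0,0,0,0,0,0]]]' 
python3 -m pendant '[[[0,-30,5,0.4,0,0],[0,-50,11,0.5,0,0],[0,-50,11,0,0,0],[0,-50,11,0,0,0],[0,-50,11,0,0,0],[0,-50,11,0,0,0],[0,-50,11,0,0,0],[0,-30,5,0,0,0],[0,0,0,0,0,0],[0,0,0,0,0,0]]]' 
python3 - <<'E'
from h import *
im=snap('wrist','w1'); x=read_state();M=rot(x['tool_rot']).as_matrix();print(x['position'],M,x['contact_force'],x['torque'],im['origin'])
print(np.degrees(np.arctan2(M[1,2],M[0,2])))
E
```

```text
clock: 4.78
position: [0.4855, 0.2706, 0.4947]
tool_rot: [0.706, -0.062, 0.703, 0.063]
contact_force: [0.2, 0.1, -2.2]
finger_gap: 0.0237
clock: 6.02
position: [0.5994, -0.0887, 0.4743]
tool_rot: [0.698, -0.031, 0.714, 0.038]
contact_force: [1.1, 0.2, -2.2]
finger_gap: 0.0237
[ 0.59933975 -0.08847938  0.4743169 ] [[-0.02354137 -0.09787461  0.99492028]
 [ 0.0073496   0.99515225  0.09807133]
 [-0.99969585  0.009621   -0.02270791]] [-0.95320993 -0.63742393 -2.95062606] [-0.00676646 -0.02263156 -0.00992423] [ 0.58971121 -0.00738901  0.44421698]
5.629576405695152
```

View pics/w1.png

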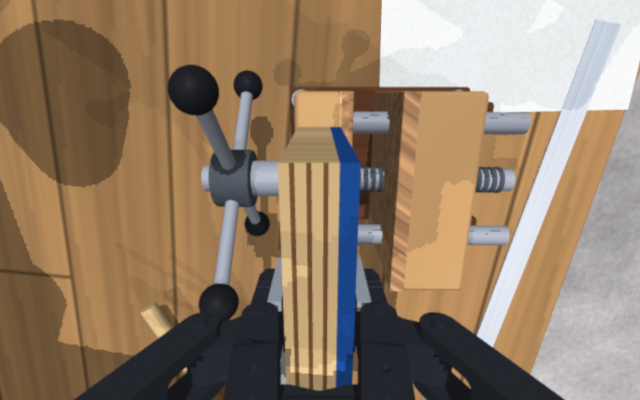

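Wrist view: the rear jaw top spans (403,92), (488,92), (463,290), (390,290). The front jaw's far end is at (295..353,92) and the hub is at (233,178). The block is currently above the front jaw, so it needs to go about 30 mm in +x.

```bash
python3 - <<'E'
from h import *
im=load('w1');x=read_state();M=rot(x['tool_rot']).as_matrix()
P=lambda u,v,z=.205:onz(im,u,v,z)
a,b,c,d,e,f=[P(*q) for q in[(403,92),(488,92),(463,290),(390,290),(353,92),(295,92)]]
for n,q in zip('abcdef',(a,b,c,d,e,f)): print(n,q)
print('len',np.linalg.norm(a-d),np.linalg.norm(b-c),'gap',np.linalg.norm(a-e))
w=(a+b-c-d);print('yaw',np.degrees(np.arctan2(w[1],w[0]))-90)
print('rear cork mid',(a+d)/2,'rear mid back',(b+c)/2)
print('hub',P(233,178,.14))
for uv,r in (((193,90),.22),((218,303),.22)):print('ball',P(*uv,r))
# block end top corners
for q in[(283,160),(330,165),(358,165)]: print('block',P(*q,.4743-.130))
t=load('t0');
E
```

```text
a [ 0.63899143 -0.00241019  0.205     ]
b [0.69364333 0.00295834 0.205     ]
c [ 0.71061425 -0.14293739  0.205     ]
d [ 0.65430717 -0.14927058  0.205     ]
e [ 0.60657349 -0.00559465  0.205     ]
f [ 0.56871532 -0.00931351  0.205     ]
len 0.1476568507517817 0.1468794624362923 gap 0.0325739719190828
yaw 6.293443811494271
rear cork mid [ 0.6466493  -0.07584038  0.205     ] rear mid back [ 0.70212879 -0.06998952  0.205     ]
hub [ 0.51272781 -0.08915478  0.14      ]
ball [ 0.50701899 -0.0142003   0.22      ]
ball [ 0.52369589 -0.1658893   0.22      ]
block [ 0.57889812 -0.02733204  0.3443    ]
block [ 0.59267958 -0.02739919  0.3443    ]
block [ 0.6007913  -0.02656461  0.3443    ]
```

```bash
python3 -m pendant '[[[0,3,16,0,-0.15,-0.04],[0,4,16,0,-0.15,-0.04],[0,0,0,0,0,0],[0,0,0,0,0,0]]]' 
cat > st.py <<'E'
from h import *
import sys
x=read_state();M=rot(x['tool_rot']).as_matrix()
tgt=np.array([float(a) for a in sys.argv[1:4]])
print('pos',x['position'].round(4),'toolx',M[:,0].round(4),'yaw',np.degrees(np.arctan2(M[1,2],M[0,2])).round(2),'F',x['contact_force'].round(2),'M',x['torque'].round(3))
print('delta tool mm',(M.T@(tgt-x['position'])*1000).round(1))
E
python3 st.py .631 -.0785 .3868
```

```text
clock: 6.58
position: [0.6327, -0.0744, 0.4737]
tool_rot: [0.708, -0.035, 0.704, 0.037]
contact_force: [0.1, -0.2, -2.2]
finger_gap: 0.0233
pos [ 0.6327 -0.0744  0.4737] toolx [ 0.0052  0.0032 -1.    ] yaw 5.87 F [ 0.11 -0.2  -2.19] M [0.011 0.004 0.017]
delta tool mm [86.9 -4.2 -2.6]
```

```bash
python3 -m pendant '[[[0,-4,-2.6,0,0,0],[0,0,0,0,0,0],[8,0,0,0,0,0],[8,0,0,0,0,0],[8,0,0,0,0,0],[8,0,0,0,0,0],[0,0,0,0,0,0]]]' 
python3 st.py .631 -.0785 .3868
python3 -c "
from h import *
snap('scene','s2',(270,130,430,310),3.3)"
```

```text
clock: 7.45
position: [0.6298, -0.0791, 0.4385]
tool_rot: [0.707, -0.035, 0.705, 0.037]
contact_force: [0.2, 0.4, -2.6]
finger_gap: 0.0235
pos [ 0.6298 -0.0791  0.4385] toolx [ 0.0032  0.0036 -1.    ] yaw 5.83 F [ 0.24  0.43 -2.58] M [0.007 0.01  0.025]
delta tool mm [51.7  0.3  1. ]
```

View pics/s2.png

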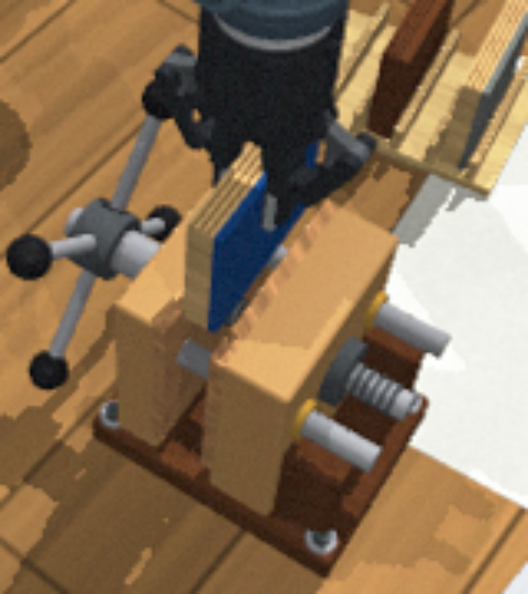

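The block hangs squarely above the jaw gap, lower corner around (210,325) in the crop. Lowering it.

```bash
python3 -m pendant '[[[8,0.3,1,0,0,0],[8,0,0,0,0,0],[8,0,0,0,0,0],[8,0,0,0,0,0],[6,0,0,0,0,0],[3,0,0,0,0,0],[0,0,0,0,0,0]]]' 
python3 st.py .631 -.0785 .3868
```

```text
clock: 8.38
position: [0.6313, -0.0786, 0.3955]
tool_rot: [0.708, -0.035, 0.704, 0.037]
contact_force: [0.1, 0.9, -2.5]
finger_gap: 0.0236
pos [ 0.6313 -0.0786  0.3955] toolx [ 0.0047  0.0031 -1.    ] yaw 5.83 F [ 0.08  0.93 -2.47] M [-0.034  0.014 -0.018]
delta tool mm [ 8.7  0.1 -0.3]
```

```bash
python3 -m pendant '[[[4,0,0,0,0,0],[2,0,0,0,0,0],[0,0,0,0,0,0]]]'; python3 -m pendant '[[[2,0,0,0,0,0],[1,0,0,0,0,0],[0,0,0,0,0,0]]]' 
python3 st.py .631 -.0785 .3868
```

```text
clock: 8.75
position: [0.6315, -0.0786, 0.3898]
tool_rot: [0.708, -0.035, 0.704, 0.037]
contact_force: [0.7, 0.1, -2.8]
finger_gap: 0.0232
clock: 9.12
position: [0.6316, -0.0786, 0.3869]
tool_rot: [0.709, -0.035, 0.704, 0.037]
contact_force: [-0.9, 0.6, -1.7]
finger_gap: 0.0234
pos [ 0.6316 -0.0786  0.3869] toolx [ 0.0064  0.0026 -1.    ] yaw 5.83 F [-0.94  0.56 -1.71] M [-0.001  0.006  0.023]
delta tool mm [ 0.1  0.2 -0.6]
```

```bash
python3 -m pendant '[[[1,0,0,0,0.03,0],[0.7,0,0,0,0,0],[0,0,0,0,0,0]]]' 
python3 st.py .631 -.0785 .3868
```

```text
clock: 9.5
position: [0.6319, -0.0785, 0.3868]
tool_rot: [0.708, -0.035, 0.704, 0.037]
contact_force: [-0.5, 0.4, -1.0]
finger_gap: 0.0238
pos [ 0.6319 -0.0785  0.3868] toolx [ 0.0055  0.0019 -1.    ] yaw 5.84 F [-0.45  0.35 -0.99] M [-0.029  0.128  0.028]
delta tool mm [-0.   0.1 -0.9]
```

```bash
python3 -m pendant '[[[2.5,0,0,0,0,0],[2.5,0,0,0,0,0]]]' 
python3 st.py .631 -.0785 .3868
```

```text
clock: 9.75
position: [0.6321, -0.0784, 0.3866]
tool_rot: [0.708, -0.036, 0.704, 0.036]
contact_force: [-6.0, 1.3, 12.3]
finger_gap: 0.0238
pos [ 0.6321 -0.0784  0.3866] toolx [ 0.006   0.0012 -1.    ] yaw 5.85 F [-6.03  1.31 12.27] M [ 0.285  1.471 -0.09 ]
delta tool mm [-0.2  0.  -1.1]
```

```bash
python3 -m pendant '[[[-0.5,0,0,0,0,0],[0,0,0,0,0,0]]]'; python3 -m pendant '[[[0,0,0,0,0,0],[0,0,0,0,0,0],[0,0,0,0,0,0],[0,0,0,0,0,0]]]' 0.2
python3 st.py .631 -.0785 .3868
python3 -m pendant '[[[-15,0,0,0,0,0],[-40,0,0,0,0,0],[-40,0,0,0,0,0],[0,0,0,0,0,0],[0,0,0,0,0,0]]]'
python3 - <<'E'
from h import *
snap('wrist','w2'); a=load('w2'); 
E
```

```text
clock: 10.0
position: [0.632, -0.0785, 0.3868]
tool_rot: [0.708, -0.036, 0.704, 0.036]
contact_force: [0.9, 0.5, -1.0]
finger_gap: 0.0235
clock: 10.5
position: [0.6322, -0.0787, 0.3864]
tool_rot: [0.709, -0.036, 0.704, 0.036]
contact_force: [0.3, 0.5, -0.2]
finger_gap: 0.0512
pos [ 0.6322 -0.0787  0.3864] toolx [ 6.7e-03  9.0e-04 -1.0e+00] yaw 5.84 F [ 0.29  0.54 -0.18] M [-0.014  0.007 -0.026]
delta tool mm [-0.4  0.3 -1.2]
clock: 11.12
position: [0.6314, -0.0787, 0.4874]
tool_rot: [0.709, -0.036, 0.703, 0.036]
contact_force: [-0.6, 0.0, 0.3]
finger_gap: 0.0512
```

View pics/w2.png

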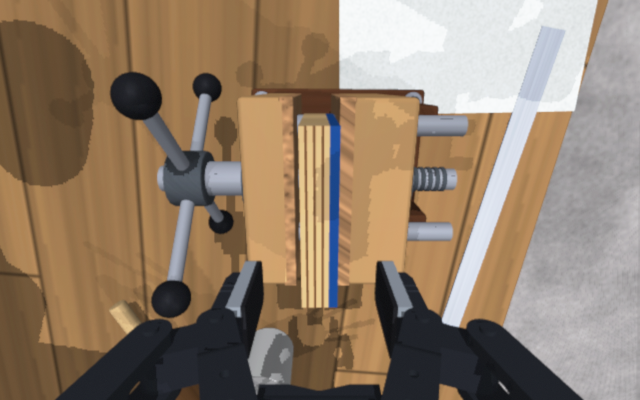

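The block stands upright and square between the jaws, (300..338,115..306). Next: retract, pitch the tool 45° forward with the fingers shut, and check the state.

```bash
python3 -m pendant '[[[0,5,-30,0,0,0],[0,15,-45,0,0,0],[0,15,-45,0,0,0],[0,15,-45,0,0,0],[0,15,-45,0,0,0],[0,10,-30,0,0,0],[0,0,0,0,0,0]]]' -1 40
python3 -m pendant '[[[0,0,0,0,-1.8,0],[0,0,0,0,-1.8,0],[0,0,0,0,-1.8,0],[0,0,0,0,-1.8,0],[0,0,0,0,-1.8,0],[0,0,0,0,0,0],[0,0,0,0,0,0]]]'
python3 st.py .368 -.023 .278
python3 -c "
from h import *
im=load('w2');print(read_state()['joint_pos'])
for q,z in(((300,115),.257),((338,115),.257),((338,306),.257),((300,306),.257),((240,98),.205),((345,285),.205),((420,98),.205)):print(onz(im,*q,z))"
```

```text
clock: 12.05
position: [0.3773, -0.0268, 0.4768]
tool_rot: [0.705, -0.034, 0.708, 0.038]
contact_force: [0.5, 0.3, -1.1]
finger_gap: -0.0
clock: 12.92
position: [0.3801, -0.0281, 0.4718]
tool_rot: [0.924, -0.014, 0.379, 0.048]
contact_force: [-0.4, 0.8, -0.4]
finger_gap: -0.0
pos [ 0.3801 -0.0281  0.4718] toolx [ 0.7079  0.0781 -0.702 ] yaw 5.07 F [-0.37  0.76 -0.39] M [-0.051  0.331  0.038]
delta tool mm [ 127.9    4.2 -146.1]
[-0.46038477 -0.67877299  2.25934368  0.50464124  0.91934683 -0.73120592]
[ 0.61505319 -0.01262393  0.257     ]
[ 0.63615009 -0.01047563  0.257     ]
[ 0.6510586  -0.13436939  0.257     ]
[ 0.62560945 -0.13682269  0.257     ]
[ 0.57091206 -0.00936352  0.205     ]
[ 0.66189807 -0.14921687  0.205     ]
[0.69508265 0.00332983 0.205     ]
```

```bash
python3 -m pendant '[[[25,0,-29,0,0,0],[32,1,-36,0,0,0],[32,1,-36,0,0,0],[25,1,-30,0,0,0],[0,0,0,0,0,0],[0,0,0,0,0,0]]]'
python3 st.py .368 -.023 .278;python3 -c "
from h import *
print(read_state()['joint_pos'])
snap('wrist','w3')"
```

```text
clock: 13.68
position: [0.3712, -0.0244, 0.2993]
tool_rot: [0.923, -0.015, 0.381, 0.051]
contact_force: [-0.2, -0.7, 0.2]
finger_gap: 0.0001
pos [ 0.3712 -0.0244  0.2993] toolx [ 0.7051  0.0828 -0.7042] yaw 5.44 F [-0.22 -0.66  0.2 ] M [-0.165  0.406 -0.121]
delta tool mm [ 12.9   1.4 -17.2]
[-0.463158   -0.5001177   2.47745329  0.75678429  0.60251524 -1.07807044]
```

View pics/w3.png

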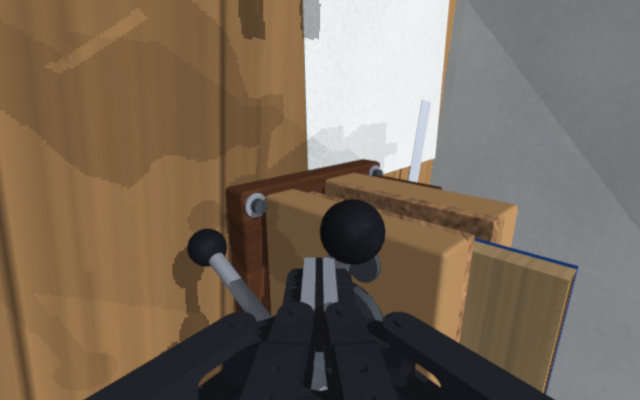

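Wrist view: the upper-left ball at (352,232) lies just ahead of the shut fingers, and the lower-left ball is at (207,247). The finger goes in below the upper ball, between the two left spokes.

```bash
python3 -m pendant '[[[5,0.5,-9,0,0,0],[14,0.5,-9,0,0,0],[14,0.5,0,0,0,0],[14,0,0,0,0,0],[5,0,0,0,0,0],[0,0,0,0,0,0]]]'
cat > tq.py <<'E'
from h import *
hub=np.array([.513,-.089,.14]); ex=np.array([.995,.101,0]);ey=np.array([-.101,.995,0])
def rep():
    x=read_state();M=rot(x['tool_rot']).as_matrix();p=x['position'];tx=M[:,0]
    s=np.dot(hub-p,ex)/np.dot(tx,ex); Q=p+s*tx; d=Q-hub; y,z=d@ey,d[2]
    F=x['contact_force'];T=(x['torque']+np.cross(p-hub,F))@ex
    fr=.998*0
    print('t',round(float(x['clock']),2),'cross@%.0fmm'%(s*1000),'r %.1f ang %.1f'%(np.hypot(y,z)*1000,np.degrees(np.arctan2(-y,z))),'y %.1f z %.1f'%(y*1000,z*1000),'T on tool %.3f'%T,'F',F.round(2),'tx',tx.round(3),'j',x['joint_pos'].round(2))
    return x,M,Q
rep()
E
python3 tq.py
```

```text
clock: 14.48
position: [0.3923, -0.019, 0.2462]
tool_rot: [0.922, -0.016, 0.383, 0.053]
contact_force: [-3.4, -2.4, 3.5]
finger_gap: 0.0002
t 14.47 cross@160mm r 84.3 ang -95.0 y 84.0 z -7.3 T on tool 0.398 F [-3.41 -2.38  3.47] tx [ 0.701  0.084 -0.709] j [-0.42 -0.28  2.45  0.97  0.45 -1.3 ]
```

The gripper body's front touched the upper-left ball (torque 0.40, the free running value, in the opening direction). I'll retreat and use the upper-right spoke instead, where the body has clearance.

```bash
python3 -m pendant '[[[-18,0,0,0,0,0],[-17,0,0,0,0,0],[-22,0,20,0,0,0],[-22,-10,20,0,0,0],[-23,-35,20,0,0,0],[0,-35,0,0,0,0],[0,-25,0,0,0,0],[0,0,0,0,0,0],[0,0,0,0,0,0]]]'
python3 st.py .375 -.127 .36; python3 tq.py
python3 - <<'E'
from h import *
snap('wrist','w4')
t=load('w4')
s=snap('scene','s3',(250,120,430,280),3.3)
P=s['pixels'];m=(P.max(2)<40).astype(np.uint8)
k,l,st,ce=cv2.connectedComponentsWithStats(m)
for i in range(1,k):
    if st[i,4]>20 and 250<ce[i][0]<400 and 130<ce[i][1]<270:
        o,d=ray(s,*ce[i]);ex=np.array([.995,.101,0]);hub=np.array([.513,-.089,.14]);Q=o+d*((hub-o)@ex)/(d@ex);e=Q-hub;y=e@np.array([-.101,.995,0]);print(st[i],ce[i],'r',np.hypot(y,e[2]),'ang',np.degrees(np.arctan2(-y,e[2])))
E
```

```text
clock: 15.6
position: [0.3741, -0.1307, 0.368]
tool_rot: [0.923, -0.021, 0.38, 0.052]
contact_force: [0.2, 0.9, 0.4]
finger_gap: -0.0001
pos [ 0.3741 -0.1307  0.368 ] toolx [ 0.7063  0.0811 -0.7033] yaw 6.34 F [0.23 0.93 0.37] M [-0.008  0.375 -0.003]
delta tool mm [ 6.5  3.6 -4.8]
t 15.6 cross@200mm r 90.8 ang 16.4 y -25.6 z 87.2 T on tool -0.184 F [0.23 0.93 0.37] tx [ 0.706  0.081 -0.703] j [-0.74 -0.51  2.35  0.77  0.88 -1.23]
[ 216  113   70   63 1484] [251.84501348 144.04784367] r 0.3261221561223232 ang 21.555107202087818
[320 161  11  11  85] [325.07058824 165.56470588] r 0.1130132938291298 ang -77.361301083515
[286 176  13  13 127] [291.73228346 181.74015748] r 0.10720091600095293 ang 13.3501819083503
[268 235  12  12 108] [273.87962963 240.23148148] r 0.10880195402757004 ang 104.79517904722151
```

View pics/w4.png

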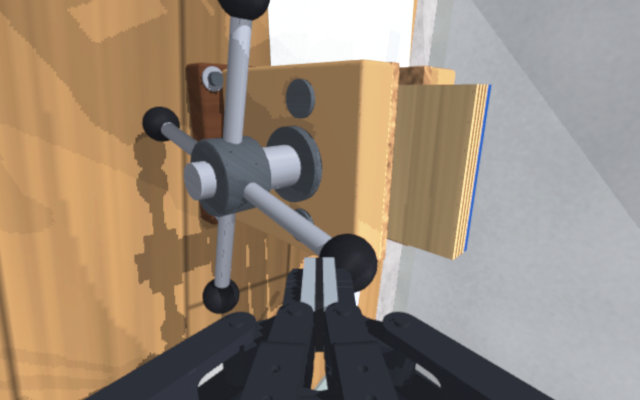

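Wrist view: the upper spoke runs from the hub (235,175) to its ball (348,262), just beside the fingers. From the scene masks the spokes stand at +13.5° (the star turned back about 31°). I'll move 36 mm left and insert behind this spoke.

```bash
python3 -m pendant '[[[0,18,-2,0,0,0],[0,18,-3,0,0,0],[0,0,0,0,0,0],[10,0,0,0,0,0],[15,0,0,0,0,0],[12,0,0,0,0,0],[0,0,0,0,0,0]]]'
python3 tq.py
```

```text
clock: 16.58
position: [0.3944, -0.0895, 0.3364]
tool_rot: [0.923, -0.022, 0.38, 0.054]
contact_force: [0.4, -0.4, -0.3]
finger_gap: 0.0003
t 16.57 cross@166mm r 80.7 ang -9.6 y 13.4 z 79.6 T on tool 0.086 F [ 0.4  -0.4  -0.33] tx [ 0.706  0.083 -0.703] j [-0.6  -0.44  2.36  0.78  0.73 -1.19]
```

```bash
python3 -m pendant '[[[-0.7,-12.5,0.7,0,0,0],[0.8,-13.9,-0.8,0,0,0],[2.5,-13.4,-2.5,0,0,0],[4.1,-12.6,-4.1,0,0,0]]]'
python3 tq.py
python3 -m pendant '[[[5.6,-11.4,-5.6,0,0,0],[6.9,-9.8,-6.9,0,0,0]]]'
python3 tq.py
```

```text
clock: 17.08
position: [0.4005, -0.1429, 0.3265]
tool_rot: [0.923, -0.019, 0.38, 0.059]
contact_force: [-0.8, 5.1, 1.9]
finger_gap: -0.0001
t 17.07 cross@165mm r 80.2 ang 28.6 y -38.4 z 70.4 T on tool -0.384 F [-0.78  5.14  1.93] tx [ 0.705  0.095 -0.703] j [-0.72 -0.33  2.31  0.86  0.78 -1.35]
clock: 17.32
position: [0.4033, -0.1651, 0.3092]
tool_rot: [0.923, -0.018, 0.379, 0.062]
contact_force: [-0.1, 3.8, 4.0]
finger_gap: -0.0002
t 17.32 cross@164mm r 80.8 ang 47.9 y -60.0 z 54.1 T on tool -0.356 F [-0.12  3.77  4.03] tx [ 0.706  0.1   -0.701] j [-0.76 -0.26  2.3   0.91  0.78 -1.45]
```

```bash
python3 -m pendant '[[[8,-8,-8,0,0,0],[8.8,-5.9,-8.8,0,0,0],[9.4,-3.6,-9.4,0,0,0],[9.7,-1.2,-9.7,0,0,0]]]'
python3 tq.py
python3 -m pendant '[[[9.7,1.2,-9.7,0,0,0]]]'
python3 tq.py
```

```text
clock: 17.82
position: [0.4074, -0.1875, 0.2615]
tool_rot: [0.925, -0.018, 0.374, 0.062]
contact_force: [-0.2, 1.9, 5.8]
finger_gap: -0.0001
t 17.82 cross@160mm r 83.3 ang 82.7 y -82.6 z 10.6 T on tool -0.439 F [-0.19  1.9   5.81] tx [ 0.713  0.102 -0.694] j [-0.79 -0.12  2.28  1.04  0.74 -1.64]
clock: 17.95
position: [0.4081, -0.1877, 0.249]
tool_rot: [0.926, -0.018, 0.372, 0.062]
contact_force: [-1.0, 0.4, 5.5]
finger_gap: 0.0004
t 17.95 cross@158mm r 83.2 ang 90.3 y -83.2 z -0.5 T on tool -0.319 F [-0.96  0.45  5.55] tx [ 0.716  0.101 -0.691] j [-0.79 -0.09  2.29  1.08  0.72 -1.69]
```

```bash
python3 -m pendant '[[[9.7,1.2,-9.7,0,0,0],[9.4,3.6,-9.4,0,0,0]]]'
python3 tq.py
python3 -m pendant '[[[-8,0,5,0,0,0],[-25,0,0,0,0,0],[-25,0,0,0,0,0],[0,0,0,0,0,0]]]'
python3 tq.py
python3 - <<'E'
from h import *
s=snap('scene','s4')
P=s['pixels'];m=(P.max(2)<40).astype(np.uint8)
k,l,st,ce=cv2.connectedComponentsWithStats(m)
for i in range(1,k):
    if 20<st[i,4]<200 and 250<ce[i][0]<400 and 130<ce[i][1]<290:
        o,d=ray(s,*ce[i]);ex=np.array([.995,.101,0]);hub=np.array([.517,-.089,.14]);Q=o+d*((hub-o)@ex)/(d@ex);e=Q-hub;y=e@np.array([-.101,.995,0]);print(st[i],ce[i],'r',np.hypot(y,e[2]),'ang',np.degrees(np.arctan2(-y,e[2])))
E
```

```text
clock: 18.2
position: [0.4096, -0.1864, 0.2249]
tool_rot: [0.928, -0.02, 0.368, 0.059]
contact_force: [-1.7, -0.7, 5.1]
finger_gap: 0.0002
t 18.2 cross@155mm r 85.8 ang 104.4 y -83.1 z -21.4 T on tool -0.449 F [-1.72 -0.65  5.13] tx [ 0.722  0.095 -0.686] j [-0.79 -0.03  2.29  1.17  0.68 -1.79]
clock: 18.7
position: [0.37, -0.1949, 0.2727]
tool_rot: [0.928, -0.021, 0.368, 0.057]
contact_force: [0.4, 0.1, -0.6]
finger_gap: 0.0
t 18.7 cross@210mm r 88.3 ang 97.3 y -87.6 z -11.2 T on tool 0.028 F [ 0.41  0.07 -0.64] tx [ 0.723  0.09  -0.685] j [-0.88 -0.23  2.35  1.02  0.81 -1.66]
[319 157  12  11  98] [324.47959184 161.95918367] r 0.11255896454850411 ang -63.38560215046646
[280 190  13  13 131] [285.95419847 195.95419847] r 0.10237768775606841 ang 30.700861743824746
[297 208   9   7  21] [302.        211.9047619] r 0.04175475892589063 ang -176.38674160468955
[275 238  11  12 102] [280.11764706 243.87254902] r 0.1099280966275096 ang 124.97326376388327
```

```bash
python3 -m pendant '[[[-22,10,10,0,0,0],[-22,25,18,0,0,0],[-22,25,18,0,0,0],[-18,20,18,0,0,0],[0,0,0,0,0,0],[0,0,0,0,0,0]]]'
python3 tq.py
```

```text
clock: 19.5
position: [0.3441, -0.1168, 0.3775]
tool_rot: [0.927, -0.019, 0.37, 0.058]
contact_force: [0.4, 0.5, 0.5]
finger_gap: -0.0003
t 19.5 cross@236mm r 75.8 ang 4.5 y -5.9 z 75.5 T on tool -0.138 F [0.42 0.46 0.5 ] tx [ 0.72   0.093 -0.688] j [-0.78 -0.65  2.42  0.77  0.96 -1.22]
```

```bash
python3 -m pendant '[[[15,3,1,0,0,0],[22,0,1,0,0,0],[22,0,0,0,0,0],[15,0,0,0,0,0],[0,0,0,0,0,0]]]'
python3 tq.py
```

```text
clock: 20.12
position: [0.3995, -0.1091, 0.3185]
tool_rot: [0.925, -0.014, 0.376, 0.057]
contact_force: [-0.1, 0.8, -0.1]
finger_gap: 0.0002
t 20.12 cross@160mm r 67.2 ang 4.2 y -4.9 z 67.0 T on tool -0.142 F [-0.11  0.84 -0.12] tx [ 0.711  0.095 -0.696] j [-0.65 -0.37  2.35  0.86  0.72 -1.3 ]
```

```bash
python3 -m pendant '[[[-7.7,-14,7.7,0,0,0],[3.2,-13.2,-3.2,0,0,0],[4.8,-12.2,-4.8,0,0,0],[6.2,-10.8,-6.2,0,0,0]]]' >/dev/null
python3 tq.py
python3 -m pendant '[[[7.4,-9.1,-7.4,0,0,0],[8.4,-7.2,-8.4,0,0,0]]]' >/dev/null
python3 tq.py
python3 -m pendant '[[[9.1,-5,-9.1,0,0,0],[9.6,-2.7,-9.6,0,0,0]]]' >/dev/null
python3 tq.py
```

```text
t 20.62 cross@160mm r 82.3 ang 43.3 y -56.4 z 59.9 T on tool -0.277 F [-2.66  4.74  1.92] tx [ 0.712  0.103 -0.695] j [-0.75 -0.27  2.3   0.92  0.78 -1.44]
t 20.88 cross@158mm r 84.9 ang 61.1 y -74.3 z 41.0 T on tool -0.201 F [-2.29  2.57  3.96] tx [ 0.714  0.105 -0.692] j [-0.78 -0.19  2.28  0.98  0.77 -1.53]
t 21.12 cross@156mm r 86.8 ang 77.1 y -84.6 z 19.4 T on tool -0.359 F [-2.25  2.28  5.31] tx [ 0.719  0.105 -0.687] j [-0.8  -0.12  2.28  1.05  0.74 -1.63]
```

```bash
cat >> tq.py <<'E'
x,M,Q=0,0,0
s=read_state();p=s['position'];tx=rot(s['tool_rot']).as_matrix()[:,0];Q=p+tx*(np.dot(hub-p,ex)/np.dot(tx,ex));d=Q-hub;y,z=d@ey,d[2];r=np.hypot(y,z);F=s['contact_force'];Fy=F@ey
print('  TANG %.2f N  Tc %.3f'%((Fy*z/r-F[2]*y/r),Fy*z-F[2]*y))
E
python3 -m pendant '[[[9.6,0.5,-9.6,0,0,0]]]' >/dev/null
python3 tq.py
python3 -m pendant '[[[9.6,2,-9.6,0,0,0]]]' >/dev/null
python3 tq.py
python3 -m pendant '[[[9.2,4,-9.2,0,0,0]]]' >/dev/null
python3 tq.py
```

```text
t 21.25 cross@155mm r 86.4 ang 84.1 y -85.9 z 8.8 T on tool -0.374 F [-2.58  1.    5.37] tx [ 0.721  0.103 -0.685] j [-0.8  -0.09  2.28  1.08  0.73 -1.68]
  TANG 5.47 N  Tc 0.473
t 21.38 cross@153mm r 86.1 ang 90.9 y -86.1 z -1.4 T on tool -0.526 F [-1.86  1.88  5.3 ] tx [ 0.724  0.101 -0.682] j [-0.8  -0.07  2.28  1.12  0.71 -1.72]
  TANG 5.27 N  Tc 0.453
t 21.5 cross@152mm r 85.3 ang 97.2 y -84.6 z -10.7 T on tool -0.521 F [-1.91  0.35  6.67] tx [ 0.728  0.098 -0.679] j [-0.79 -0.04  2.28  1.16  0.69 -1.76]
  TANG 6.55 N  Tc 0.559
```

```bash
python3 -m pendant '[[[6,3.5,-6,0,0,0]]]' >/dev/null
python3 tq.py
python3 -m pendant '[[[6,3.5,-6,0,0,0]]]' >/dev/null
python3 tq.py
python3 -m pendant '[[[6,4,-6,0,0,0]]]' >/dev/null
python3 tq.py
```

```text
t 21.62 cross@150mm r 85.2 ang 100.8 y -83.7 z -15.9 T on tool -0.472 F [-2.28 -1.02  6.01] tx [ 0.73   0.094 -0.676] j [-0.79 -0.03  2.28  1.19  0.68 -1.79]
  TANG 6.05 N  Tc 0.515
t 21.75 cross@148mm r 85.7 ang 103.6 y -83.3 z -20.2 T on tool -0.590 F [-0.27 -0.37  6.45] tx [ 0.734  0.09  -0.673] j [-0.78 -0.01  2.29  1.22  0.67 -1.83]
  TANG 6.35 N  Tc 0.544
t 21.88 cross@146mm r 86.2 ang 106.2 y -82.8 z -24.1 T on tool -0.452 F [-0.53 -2.84  5.71] tx [ 0.738  0.085 -0.669] j [-0.78  0.01  2.29  1.25  0.66 -1.86]
  TANG 6.25 N  Tc 0.539
```

```bash
python3 -m pendant '[[[-8,0,5,0,0,0],[-25,0,0,0,0,0],[-25,0,0,0,0.3,0],[-20,10,12,0,0.25,0],[-20,25,18,0,0,0],[-20,25,18,0,0,0],[-22,20,20,0,0,0],[-8,0,8,0,0,0],[0,0,0,0,0,0],[0,0,0,0,0,0]]]'
python3 tq.py
python3 - <<'E'
from h import *
s=snap('scene','s5',(250,120,430,280),3.3)
P=s['pixels'];m=(P.max(2)<40).astype(np.uint8)
k,l,st,ce=cv2.connectedComponentsWithStats(m)
for i in range(1,k):
    if 20<st[i,4]<200 and 250<ce[i][0]<400 and 130<ce[i][1]<290:
        o,d=ray(s,*ce[i]);ex=np.array([.995,.101,0]);hub=np.array([.522,-.088,.14]);Q=o+d*((hub-o)@ex)/(d@ex);e=Q-hub;y=e@np.array([-.101,.995,0]);print(st[i],ce[i],'r',np.hypot(y,e[2]),'ang',np.degrees(np.arctan2(-y,e[2])))
E
```

```text
clock: 23.12
position: [0.3502, -0.1153, 0.3874]
tool_rot: [0.924, -0.023, 0.38, 0.043]
contact_force: [-0.7, 0.6, 0.2]
finger_gap: 0.0003
t 23.12 cross@232mm r 85.1 ang 7.9 y -11.8 z 84.3 T on tool -0.147 F [-0.73  0.65  0.19] tx [ 0.708  0.063 -0.704] j [-0.75 -0.64  2.39  0.72  0.94 -1.15]
  TANG 0.74 N  Tc 0.063
[320 157  12  12  99] [325.47474747 162.15151515] r 0.11175331622237494 ang -59.50792191847596
[280 194  13  13 122] [286.14754098 200.36885246] r 0.10271761567859625 ang 35.392015430999045
[278 240  11  11  95] [283.06315789 245.09473684] r 0.11133717927377897 ang 129.10654525718329
```

View pics/s5.png

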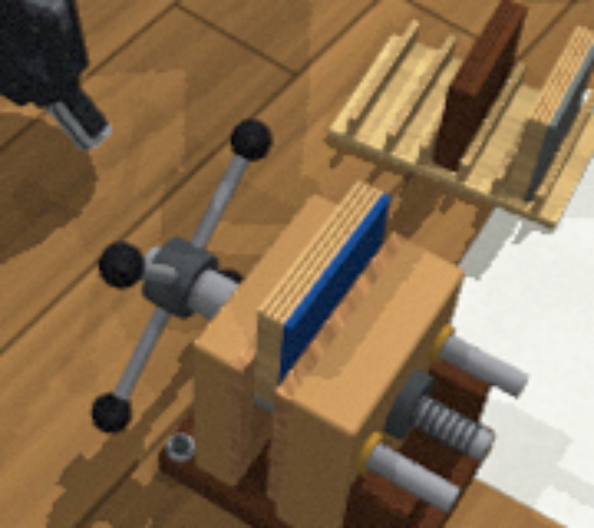

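Scene crop: the block stands upright between nearly closed jaws. The spokes are at about 34°, with balls at (120,262), (250,138) and (110,410). Starting the third stroke.

```bash
sed -i 's/hub=np.array(\[.513,-.089,.14\])/hub=np.array([.522,-.088,.14])/' tq.py
python3 -m pendant '[[[15,3,3,0,0,0],[24,0,2,0,0,0],[24,0,2,0,0,0],[20,0,0,0,0,0],[0,0,0,0,0,0]]]' >/dev/null
python3 tq.py
```

```text
t 23.8 cross@155mm r 76.4 ang 7.7 y -10.3 z 75.7 T on tool 0.012 F [-0.27 -0.16 -0.13] tx [ 0.7    0.064 -0.711] j [-0.61 -0.33  2.31  0.8   0.68 -1.22]
  TANG -0.15 N  Tc -0.011
```

```bash
python3 -m pendant '[[[-0.7,-12,0.7,0,0,0]]]' >/dev/null
python3 tq.py
python3 -m pendant '[[[2.3,-9.5,-2.3,0,0,0]]]' >/dev/null
python3 tq.py
python3 -m pendant '[[[3,-9,-3,0,0,0]]]' >/dev/null
python3 tq.py
python3 -m pendant '[[[3.8,-8.5,-3.8,0,0,0]]]' >/dev/null
python3 tq.py
```

```text
t 23.93 cross@156mm r 78.7 ang 16.4 y -22.2 z 75.5 T on tool 0.043 F [-0.52 -0.12  0.22] tx [ 0.699  0.066 -0.712] j [-0.64 -0.32  2.3   0.81  0.7  -1.25]
  TANG -0.01 N  Tc -0.001
t 24.05 cross@156mm r 79.3 ang 23.4 y -31.5 z 72.8 T on tool -0.583 F [ 5.46 10.31  0.78] tx [ 0.699  0.069 -0.711] j [-0.66 -0.3   2.29  0.83  0.71 -1.28]
  TANG 9.22 N  Tc 0.732
t 24.18 cross@156mm r 80.3 ang 29.7 y -39.8 z 69.7 T on tool -0.793 F [4.48 9.65 3.45] tx [ 0.7    0.074 -0.71 ] j [-0.68 -0.28  2.29  0.85  0.72 -1.32]
  TANG 9.66 N  Tc 0.776
t 24.3 cross@155mm r 81.6 ang 35.8 y -47.7 z 66.2 T on tool -0.669 F [4.2  8.77 3.74] tx [ 0.702  0.079 -0.708] j [-0.69 -0.26  2.28  0.88  0.73 -1.35]
  TANG 8.92 N  Tc 0.728
```

```bash
cat > ang.py <<'E'
from h import *
import sys
s=snap('scene',sys.argv[1],(250,120,430,280),3.3)
P=s['pixels'];m=(P.max(2)<40).astype(np.uint8)
k,l,st,ce=cv2.connectedComponentsWithStats(m)
for i in range(1,k):
    if 20<st[i,4]<400 and 250<ce[i][0]<400 and 130<ce[i][1]<290:
        o,d=ray(s,*ce[i]);ex=np.array([.995,.101,0]);hub=np.array([.523,-.088,.14]);Q=o+d*((hub-o)@ex)/(d@ex);e=Q-hub;y=e@np.array([-.101,.995,0]);print(st[i],ce[i],'r',np.hypot(y,e[2]),'ang',np.degrees(np.arctan2(-y,e[2])))
E
python3 ang.py s6; python3 tq.py
python3 -m pendant '[[[0,0,0,0,0,0]]]'; python3 tq.py
```

```text
[315 157  12  11 105] [320.67619048 162.19047619] r 0.10811696502495365 ang -42.728820344718365
[319 192  10  10  55] [324.58181818 195.89090909] r 0.12520451243163055 ang -129.1552991463595
[275 208  13  13 128] [280.671875 213.875   ] r 0.10338138884008653 ang 53.084569886046125
[297 210  11   7  30] [303.03333333 212.8       ] r 0.03539351743480168 ang 176.90039234989203
[284 238  12  11  92] [289.30434783 243.47826087] r 0.11428054958224597 ang 145.93041781240976
t 24.35 cross@155mm r 82.2 ang 36.5 y -48.9 z 66.1 T on tool -0.694 F [4.52 7.11 3.71] tx [ 0.703  0.077 -0.708] j [-0.69 -0.26  2.28  0.88  0.72 -1.35]
  TANG 7.52 N  Tc 0.619
clock: 24.48
position: [0.4183, -0.1492, 0.3166]
tool_rot: [0.923, -0.014, 0.382, 0.048]
contact_force: [0.8, 3.7, 1.2]
finger_gap: -0.0003
t 24.48 cross@154mm r 83.8 ang 36.3 y -49.6 z 67.6 T on tool -0.445 F [0.76 3.7  1.19] tx [ 0.704  0.077 -0.706] j [-0.7  -0.26  2.28  0.88  0.73 -1.35]
  TANG 3.61 N  Tc 0.303
```

View pics/s6.png

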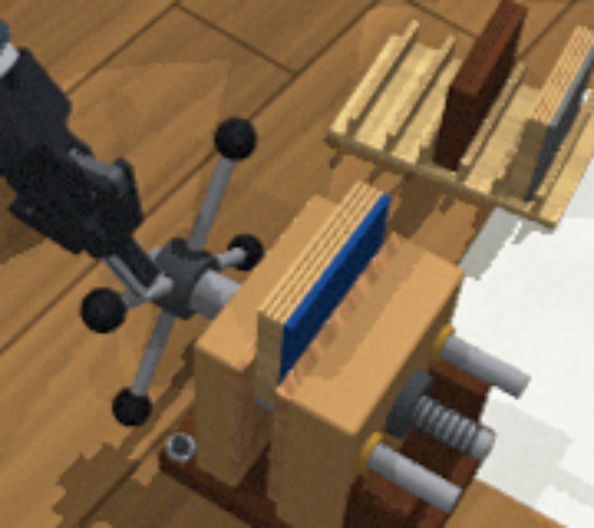

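```bash
python3 -m pendant '[[[2.7,-5,-2.7,0,0,0]]]'>/dev/null; python3 tq.py
python3 -m pendant '[[[2.2,-4,-2.2,0,0,0]]]'>/dev/null; python3 tq.py; python3 ang.py s7
```

```text
t 24.6 cross@154mm r 85.3 ang 39.6 y -54.3 z 65.7 T on tool -0.748 F [2.16 8.97 4.43] tx [ 0.706  0.08  -0.704] j [-0.71 -0.24  2.27  0.89  0.73 -1.37]
  TANG 9.54 N  Tc 0.813
t 24.73 cross@153mm r 86.5 ang 42.0 y -57.9 z 64.3 T on tool -0.696 F [1.25 8.41 3.65] tx [ 0.707  0.083 -0.702] j [-0.71 -0.23  2.27  0.9   0.73 -1.39]
  TANG 8.57 N  Tc 0.741
[244 140  14  21  72] [250.83333333 150.77777778] r 0.33482475524032024 ang 23.62993752473084
[313 157  12  12 116] [318.68103448 162.62068966] r 0.10782123063158695 ang -36.986378212707464
[321 188  10  10  62] [326.25806452 192.17741935] r 0.12691076415339878 ang -124.2317381488573
[298 211  11   5  23] [303.60869565 213.        ] r 0.039179355511762035 ang -179.36771925002074
[273 212  13  13 123] [279.32520325 218.31707317] r 0.10289408287212026 ang 59.43936154739781
[287 237  11  11  88] [291.72727273 242.26136364] r 0.11642992360261536 ang 152.20224208336782
```

The readings now average about 0.72 N m (free was about 0.39), so I'm stopping here and withdrawing the finger.

```bash
python3 -m pendant '[[[-2,8,2,0,0,0],[-20,4,0,0,0,0],[-30,0,0,0,0,0],[-30,0,0,0,0,0],[-30,0,20,0,0,0],[-20,0,20,0,0,0],[0,0,0,0,0,0],[0,0,0,0,0,0]]]'; python3 tq.py; python3 ang.py s8
python3 -c "
from h import *
P=load('s8')['pixels'];cv2.imwrite('pics/s9.png',cv2.resize(P[90:310,240:450],None,fx=2.7,fy=2.7)[:,:,::-1])"
```

```text
clock: 25.78
position: [0.3497, -0.1558, 0.4388]
tool_rot: [0.924, -0.016, 0.379, 0.044]
contact_force: [-0.4, 0.1, 0.9]
finger_gap: 0.0001
t 25.77 cross@251mm r 132.9 ang 22.4 y -50.5 z 122.9 T on tool -0.105 F [-0.44  0.12  0.9 ] tx [ 0.708  0.07  -0.702] j [-0.85 -0.63  2.29  0.72  1.07 -1.16]
  TANG 0.50 N  Tc 0.066
[313 157  12  12 112] [318.60714286 162.73214286] r 0.10756584763070516 ang -36.8864637831715
[321 188  10  10  65] [326.30769231 192.06153846] r 0.12695834674774456 ang -124.07845045211722
[298 209  10   8  29] [303.75862069 212.79310345] r 0.03909628965179154 ang -178.41295533621988
[273 213  13  12 126] [279.12698413 218.55555556] r 0.10350237631543409 ang 59.64853657561455
[287 237  11  11  86] [291.89534884 242.05813953] r 0.11612977822622397 ang 152.52697113501517
```

View pics/s9.png

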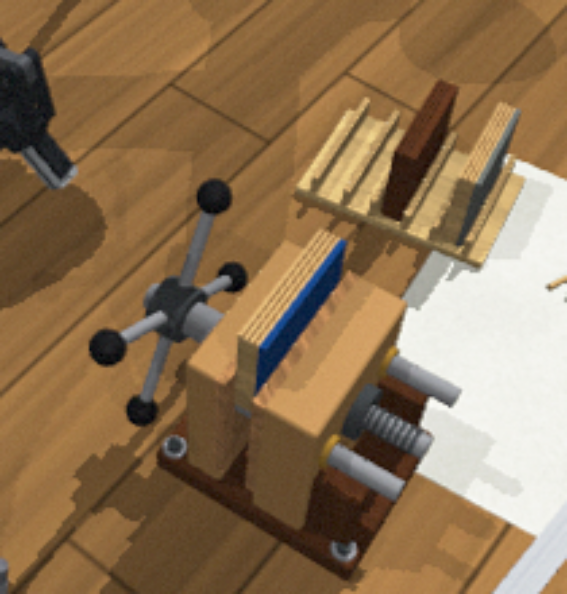

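The star stayed where I left it, and the block is held upright and square between both corks, with the robot clear.

```bash
python3 -c "
from workcell import *
print(close_job())"
```

```text
the job is handed in; nothing more can be done
None
```

I took the blue block out of the rack and lowered it between the jaws until it rested on the guide bars. Only then did I let go. I then wound the star handle clockwise with the shut fingertips, in three strokes, and handed the job in at about 26 s.

**Last checks**
- **Turning torque:** it ran at about 0.39 N m free. The last two readings were 0.75 and 0.70 N m, about 1.85 times free, so I stopped there. Readings scatter by about 0.1 N m. The turn since the stroke-2 readings (about 0.4 rad) gives much the same figure, 0.71–0.78 N m.
- **After withdrawing:** the spoke angles stayed the same to within half a degree. In the last picture the block is upright and square between the corks, and the grey and bare blocks are still in the rack. I did not look at the mallet and jar again at the end.
- **Side-to-side centring:** after release the picture first suggested the block sat 4 mm off centre. That first reading also made the block too wide. With the visible end face taken into account, it came to about 1 mm.

**One slip:** on the first approach to the star, the gripper body touched a ball with about 5 N. It turned the handle back about 31° in the opening direction, before any winding. I backed off and used a clearer spoke.

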